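# Fit the R-clip to the ribbon reel's axle

### The job

Secure the ribbon reel's axle with its R-clip: take the clip out of its wooden parking block, put its straight leg down through the cross hole near the bare end of the axle, and press it gently home until the bow springs over the axle and the grip sits down on it, then let go. Feel for the hole rather than forcing the leg: the axle can have shifted endways. Leave the stamp, the round tin and the flat gift box where they are.

Things in the scene. Friction and masses are not known exactly. Their poses are not given: they have to be found in the camera images.
- reel_stand: Fixed stand of a ribbon reel: dark wood base 90 x 70 x 12 mm (x, y, z), origin at the centre of its underside. Two dark steel cheeks 8 mm thick at y -24..-16 and +16..+24, tops at z 75 mm. A steel axle, 20 mm in diameter, runs along the stand's y through both (centre line x 0, z 62; crown z 72 mm), with a 34 mm knob beyond the -y cheek and a bare end beyond the +y cheek.
- reel_top (a point): Highest point of the ribbon spool between the cheeks (66 mm in diameter, y -13..+13 mm of the stand, top at z = 95 mm): keep the gripper clear of it.
- axle_mid (a point): Point on the axle's centre line fixed to the stand at x 0, y +54, z +62 mm: middle of where the cross hole can be. The axle cannot turn but slides endways (12 N friction), so the hole stands up to 14 mm from here either way along the stand's y; this is not reported. Hole: vertical, right through, square 8 x 8 mm, 0.7 mm chamfer; the axle ends 14 mm farther out; nothing below it.
- park_block: Fixed wooden block, 60 x 44 x 52 mm (x, y, z), origin at the centre of its underside. A slot in its top, 26 mm along x and 9 mm along y, 48 mm deep, centred at x = +6.5 mm, holds the clip upright.
- clip: Loose R-clip, 80 g, upright in the block, leg down, yaw as the block's, grip resting on the block's top (z 52). Origin on the leg's axis at the grip's flat underside, z up. Black grip above it 26 x 14 x 34 mm (x, y, z), centred; best held across the 26 mm, clear of the spool. Steel leg 6.8 mm in diameter. Fitted: its x lies across the axle (bow on either side), grip's underside on the crown.
- leg_tip (a point): Blunt lowest end of the clip's straight leg (last 1 mm stepped down to 5.2 mm), 45 mm below the clip's origin on the leg's axis.
- grip_top (a point): Centre of the top of the clip's grip, 34 mm above the clip's origin.
- bow_crest (a point): Crest of the clip's sprung bow (5 mm wire, on the leg's +x side): wire's centre 6.4 mm beside the leg's axis and 21 mm below the origin. Above it the bow bulges to x = 17.5 mm, below it flares out to its end 38 mm down. Pressing it over the axle takes 3 to 8 N in the last 25 mm before the grip meets the crown; clip and stand bear at most 35 N on one another.
- bow (a joint): Angle by which the clip's bow is spread (rad): 0 at rest, 0.2 to 0.26 as its crest passes the axle's widest part, back under 0.08 once it has sprung over and lies below the axle.
- stamp: Wooden hand stamp 32 x 44 x 65 mm, bystander; origin at the centre of its underside.
- sweet_tin: Round tin, 65 mm in diameter, 40 mm high, bystander; origin at the centre of its underside.
- gift_box: Card gift box 62 x 100 x 30 mm, bystander; origin at the centre of its underside.
There are look-alikes about, which are no part of the job. There is more than one size of the clip; the job needs the smaller.

How it is judged:
By the outcome, as a careful person would: the job done as asked, in the order asked, and still so for the second after the job is handed in, with the robot touching nothing.
It also fails if it takes over 56 s, if anything falls off the work surface, if the arm or the gripper's body presses on something with over 40 N, if the wrist force passes 120 N, or if a joint passes its speed limit or range.

### The arm

A 6-joint arm with a two-finger parallel gripper is mounted at the origin on a cart in front of the work surface, level with it; the furniture and walls round the work are solid. World frame = base frame: x ahead of the robot, y to its left, z up, the work surface at z = 0. Lengths are in m, angles in degrees, forces in N, time in s.
With the tool pointing down it reaches from about 0.275 to 0.775 m from the base axis. Payload 14.6 kg.
Tool frame: the origin (TCP) lies midway between the tips of the shut fingers; the grasp point (between the pads) lies 19 mm behind it; z points along the fingers, y is the line along which they close (so a half turn about z gives the same grasp; the last joint's range is limited). The gripper opens to 85 mm and grips with 20 to 120 N. Pads are 22 mm wide; open, the fingers measure 114 mm over their backs; the gripper's body (76 mm by 85 mm) begins 54 mm behind the grasp point. The pads swing forward as they close: fully open they stand 13 mm farther back than shut.
Start: joints at [-81.893, 15.075, -2.767, 72.158, 0, 81.102], TCP at [0.154, -0.502, 0.231] pointing down, gripper open.
Joint ranges: [-151.79, 151.79], [-50.71, 97.33], [-67.44, 78.34], [-121.81, 120.89], [-77.56, 73.72], [-180, 180]. Speed limits (degrees/s): [108.29, 108.29, 147.25, 159.86, 180, 180].

### API

Orientations are given as [roll, pitch, yaw] about the fixed x, y, z axes, in that order (R = Rz(yaw) Ry(pitch) Rx(roll)).
In Python, from station import telemetry, optics, job, finder gives the robot as it stands. The module is installed in compiled form; this text tells all that it offers.
- The arm moves only by the tool move_arm, never from a script. Its argument "increments" is a list of rows, each a list of 7 numbers: the shift along the tool's x, y, z as a fraction of full scale, then the turn, a rotation vector about the tool's x, y, z as a fraction of full scale, then the opening, from 0 (shut) to 1 (fully open). In form: [[x, y, z, rx, ry, rz, fingers], ...]. A call has 1 to 12 rows; each row shifts and turns the commanded pose from where the row before left it, along the tool's axes as they then stand; what a row does not reach is not made up. Full scale, the value 1, is 30 cm for a shift and 180 degrees for a turn. A row lasts 1/12 s, in which the tool goes at most 41.7 mm and 7.16 degrees, less where a joint would pass 70% of its speed; a pose out of reach is approached as far as the arm can. A call with a number of a shift or a turn outside -1 to 1 is refused whole. A call with a gripper value outside its range is refused whole. The fingers move at their own pace and stop on an object; "newtons" is the grip in N (left out, the last holds). Time passes only in rows, so rows that do not move let the fingers close. It gives the time, the measured TCP pose, the force, the opening and the grip force at its end, in the units of the state.
- telemetry.sense(): the state, without advancing time (a new reading comes with each control period).
- optics.get_image(name): name is "scene" or "top"; returns a dict with "pixels" (480x640x3 uint8, red, green, blue), "K" (3x3 intrinsics, pixels), "R" (3x3) and "t" (3): a world point X has camera coordinates R X + t. Camera axes: x right, y down, z forward; pixel columns grow to the right and rows downward; lengths in m; the calibration is good to about 2 mm. A picture is of the moment at which its call begins. There is no depth.
- job.close_job(): hands the job in; it is judged then, once.
Trained networks look in a picture, given as the dict that the camera call returned (one of the last four; its "shot" number tells which), for a name from the list of things; names that differ only in an ending like _2 or _b are one class to them, and where a whole thing is asked for, a point or a joint stands for the part that bears it (a point fixed in the world has none). Each returns a list of dicts, best first, with "confidence" (0 to 1); they miss things now and then, are a little off and sometimes report something else, mostly with a low value. They report only what shows in the picture. A call takes as long as a camera call. They do not tell look-alikes from the thing itself.
- finder.regions_of(query, picture): "region" (480x640 bool, what is visible of it) and "point" ([column, row] in pixels, amid what is visible of it).
- finder.pinpoint(query, picture): "point" ([column, row] in pixels: a listed point, or the origin of a listed thing).
The state is a dict: "time": time; "joint_positions": joint angles; "dq": joint speeds; "tau": joint torques, N m; "ee_pos": TCP position; "ee_rot": TCP orientation; "contact_force": force on the tool from outside, world axes, zero at the start; "ft_torque": the same for the moment, N m; "width": finger opening in m; "grasp_force": force on a finger pad.
Only numpy, scipy, OpenCV 4.12 (cv2) and the standard library are available. Lean on these libraries where they do the work, as an engineer would, in place of code of your own. Each camera call takes 0.05 s, during which the arm holds its last target. There are 200 camera calls.

## Working session

There is one attempt and no reset: what is moved stays moved. The work goes in short steps, Python scripts to look and compute and a tool call to move; the robot and the scene stay as the last step left them, time stands still between calls to the robot, and variables do not carry over. Pictures are saved under pics/ and viewed, at most 10 in all, crops included, and the job is handed in when it is done.

Besides the shell and the picture viewer there is one more tool, called after "Request:" by a JSON object that holds its "op" and its "data". move_arm: Moves the arm, as the interface text tells. Its arguments: {"type":"object","properties":{"increments":{"type":"array","items":{"type":"array","items":{"type":"number","minimum":-1,"maximum":1}}},"newtons":{"type":"number"}},"required":["increments"]}

```bash
mkdir -p pics
cat > h.py <<'E'
import numpy as np, cv2
from station import telemetry, optics, job, finder
def ray(im,p):
    R,t,K=map(np.array,(im["R"],im["t"],im["K"]))
    d=R.T@np.linalg.solve(K,[p[0],p[1],1.]); return -R.T@t,d
def onz(im,p,z):
    c,d=ray(im,p); return c+d*(z-c[2])/d[2]
def proj(im,X):
    q=np.array(im["K"])@(np.array(im["R"])@np.array(X)+np.array(im["t"])); return q[:2]/q[2]
def tri(a,pa,b,pb):
    A=[];B=[]
    for im,p in((a,pa),(b,pb)):
        c,d=ray(im,p); d=d/np.linalg.norm(d); P=np.eye(3)-np.outer(d,d); A.append(P);B.append(P@c)
    return np.linalg.solve(sum(A),sum(B))
def save(im,n,crop=None,s=1):
    a=im["pixels"]
    if crop: a=a[crop[1]:crop[3],crop[0]:crop[2]]
    a=cv2.resize(a,None,fx=s,fy=s,interpolation=cv2.INTER_CUBIC)
    cv2.imwrite("pics/"+n,a[:,:,::-1])
E
python3 - <<'E'
from h import *
np.set_printoptions(precision=4,suppress=True)
for n in("scene","top"):
    im=optics.get_image(n); save(im,n+"0.png")
    print(n,"cam",ray(im,(0,0))[0])
    for q in["reel_stand","reel_top","axle_mid","park_block","clip","leg_tip","grip_top","bow_crest","stamp","sweet_tin","gift_box"]:
        print(q,[(np.round(r["point"],1).tolist(),round(r["confidence"],2)) for r in finder.pinpoint(q,im)])
print(telemetry.sense())
E
```

```text
scene cam [-0.0083  0.7639  0.626 ]
reel_stand [([379.3, 198.7], 0.58)]
reel_top [([379.8, 156.5], 0.7)]
axle_mid [([371.3, 185.3], 0.8)]
park_block [([288.4, 283.8], 0.82)]
clip [([287.7, 252.2], 0.87), ([321.5, 327.1], 0.71)]
leg_tip [([350.9, 311.1], 0.57)]
grip_top [([284.2, 238.1], 0.81), ([298.1, 347.1], 0.71)]
bow_crest [([339.4, 321.4], 0.5)]
stamp [([373.9, 279.8], 0.98)]
sweet_tin []
gift_box [([204.2, 354.8], 0.56)]
top cam [0.3107 0.1321 1.0491]
reel_stand [([464.0, 230.9], 0.6)]
reel_top [([474.7, 218.6], 0.78), ([292.5, 238.7], 0.3)]
axle_mid [([439.1, 231.8], 0.93)]
park_block [([297.4, 243.4], 0.66)]
clip [([257.4, 311.2], 0.7), ([293.2, 235.8], 0.45)]
leg_tip [([297.0, 314.3], 0.86)]
grip_top [([295.1, 237.7], 0.62), ([228.0, 314.6], 0.6), ([479.0, 218.1], 0.42)]
bow_crest [([275.5, 317.3], 0.61)]
stamp [([350.4, 300.0], 0.6)]
sweet_tin [([338.5, 204.0], 0.79), ([293.5, 238.8], 0.5)]
gift_box [([188.9, 254.2], 0.72)]
{'time': 1.2, 'joint_positions': array([-81.8927,  15.0739,  -2.7671,  72.1597,  -0.0026,  81.1004]), 'dq': array([-0.0612,  0.0169,  0.0774, -0.0228,  0.095 ,  0.0295]), 'tau': array([ -0.0034, -63.7434,  38.4779,   0.0007,  -0.0003,   0.    ]), 'ee_pos': array([ 0.1535, -0.502 ,  0.2313]), 'ee_rot': array([-179.9989,    0.0024,   17.0069]), 'contact_force': array([0.6826, 0.3454, 0.5665]), 'ft_torque': array([0.0249, 0.0424, 0.0161]), 'grasp_force': 0.0, 'width': 0.08549731874055606}
```

View pics/scene0.png

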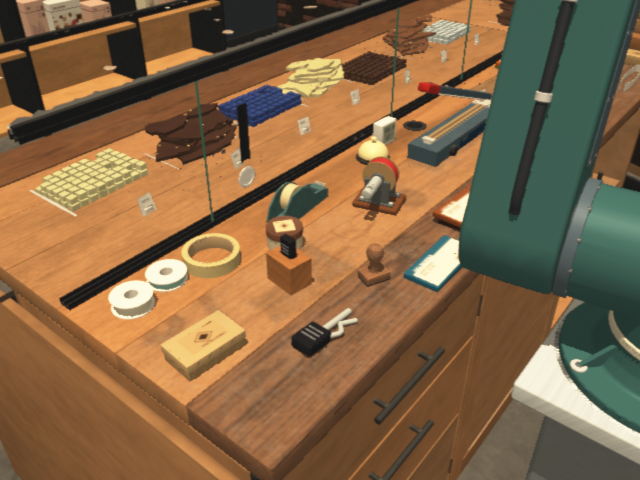

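View pics/top0.png

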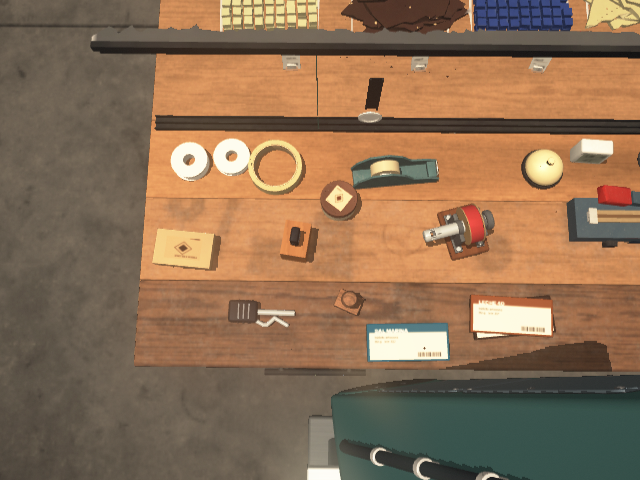

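The scene picture shows the clip upright in the block at (288,245), and a large loose clip lying at (322,332). In the top picture they are at (295,237) and (262,313). The reel is at scene (378,190) and top (462,232), with its bare axle end at top (430,236). Candidates for the clip: the parked one at top (295,237), and the bigger one lying at (262,313). I choose the parked one and check it in a close crop.

Run:
```python
from h import *
a=optics.get_image("top"); b=optics.get_image("scene")
def c(im,x0,y0,w,h,s): return cv2.resize(im["pixels"][y0:y0+h,x0:x0+w],None,fx=s,fy=s,interpolation=cv2.INTER_CUBIC)
A=np.vstack([np.hstack([c(a,270,210,50,60,5),c(a,415,195,90,60,5)[:, :450]]),np.hstack([c(b,260,222,70,60,5),c(b,345,152,70,60,5)])])
cv2.imwrite("pics/crop1.png",A[:,:,::-1]); print(A.shape)
print(a["K"])
print("mm/px at .07",np.linalg.norm(onz(a,(300,240),.07)-onz(a,(301,240),.07))*1000)
```

```text
(600, 700, 3)
[[601.70305368   0.         322.49614396]
 [  0.         601.70305368 241.25637268]
 [  0.           0.           1.        ]]
mm/px at .07 1.6634592633576981
```

View pics/crop1.png

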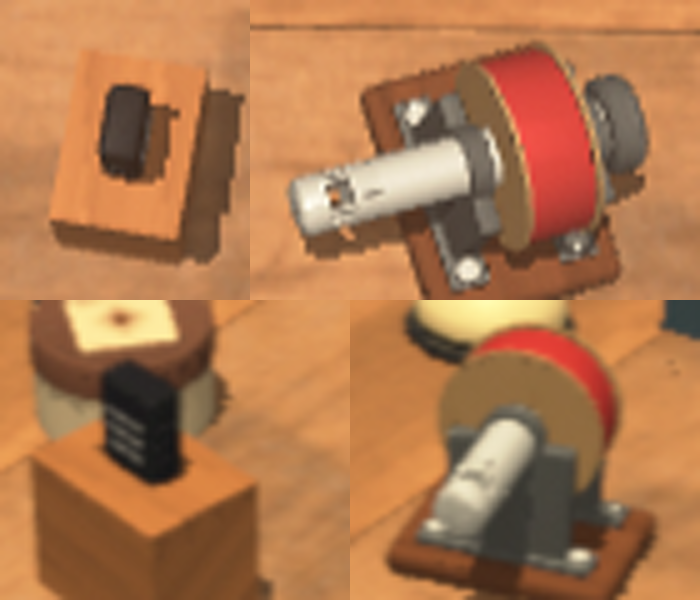

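The top crop shows the parked grip at about (295,236) on the block, and the cross hole in the white axle at about (432.3,233.4). Next I measure both precisely.

```bash
cat > m1.py <<'E'
from h import *
np.set_printoptions(precision=4,suppress=True)
a=optics.get_image("top"); b=optics.get_image("scene")
def win(im,x0,y0,x1,y1,f):
    m=np.zeros((480,640),bool); p=im["pixels"].astype(int); m[y0:y1,x0:x1]=f(p[y0:y1,x0:x1]); return m
def rect(m):
    n,l,s,_=cv2.connectedComponentsWithStats(m.astype(np.uint8)); k=1+np.argmax(s[1:,4]); m=l==k
    pts=np.argwhere(m)[:,::-1].astype(np.float32); return cv2.minAreaRect(pts),m
# block top face
E
python3 - <<'E'
from m1 import *
# block corners px from crop (5x)
un=lambda u,v:((u+.5)/5-.5+270,(v+.5)/5-.5+210)
C=np.array([onz(a,un(*p),.052) for p in((82,50),(207,68),(180,243),(52,221))])
print("block corners",C[:,:2].tolist(),"ctr",C.mean(0))
e=[C[0]-C[3],C[1]-C[2],C[0]-C[1],C[3]-C[2]]
print([(np.linalg.norm(v)*1e3,np.degrees(np.arctan2(v[1],v[0]))) for v in e])
g,m=rect(win(a,285,222,306,252,lambda p:p.sum(2)<170)); print("grip dark",g,m.sum())
print("grip top tri",tri(a,(295.1,237.7),b,(284.2,238.1)), "onz86",onz(a,g[0],.086))
print("clip origin tri",tri(a,(293.2,235.8),b,(287.7,252.2)))
# axle
f=lambda p:(p.min(2)>140)&(p.max(2)-p.min(2)<45)
r,m=rect(win(a,418,215,472,250,f)); print("axle",r,m.sum())
v,u=np.nonzero(m)
for x in range(425,458,3):
    q=v[u==x]; print(x,q.min(),q.max(),end="; ")
d=cv2.fitLine(np.c_[u,v].astype(np.float32),cv2.DIST_L2,0,.01,.01).ravel();print("\nline",d,np.degrees(np.arctan2(d[1],d[0])))
un=lambda u,v:((u-250+.5)/5-.5+415,(v+.5)/5-.5+195)
print("hole",onz(a,un(338,194),.072))
am=tri(a,(439.1,231.8),b,(371.3,185.3));rt=tri(a,(474.7,218.6),b,(379.8,156.5));rs=tri(a,(464.0,230.9),b,(379.3,198.7))
print("axle_mid",am,"reel_top",rt,"stand",rs, "am onz",onz(a,(439.1,231.8),.062),"rt onz",onz(a,(474.7,218.6),.095))
for p in((290,180),(460,138),(302,235),(465,195)): print(onz(a,un(*p),.062)[:2])
print(a["pixels"][229:239,424:446].sum(2))
E
```

```text
block corners [[0.5563545771596479, 0.19877353488249716], [0.5504516421440525, 0.1560329564893406], [0.48980167530498747, 0.16427417382913045], [0.49691425353639895, 0.20755388882242132]] ctr [0.5234 0.1817 0.052 ]
[(np.float64(60.08532839010622), np.float64(-8.40280229782761)), (np.float64(61.20732097405785), np.float64(-7.738052418308192)), (np.float64(43.14628237959678), np.float64(82.13658003716435)), (np.float64(43.86026104571693), np.float64(80.66744484128722))]
grip dark ((297.2618103027344, 237.19955444335938), (8.38555908203125, 16.443557739257812), 31.607501983642578) 52
grip top tri [0.5236 0.1848 0.085 ] onz86 [0.5185 0.1774 0.086 ]
clip origin tri [0.5263 0.1853 0.0589]
axle ((440.8423767089844, 231.40872192382812), (10.113258361816406, 34.52679443359375), 75.0685806274414) 314
425 231 239; 428 230 240; 431 229 239; 434 228 238; 437 228 237; 440 227 236; 443 226 236; 446 225 235; 449 224 234; 452 224 233; 455 223 232; 
line [  0.9648  -0.2628 441.7866 231.2357] -15.236877
hole [ 0.5301 -0.0463  0.072 ]
axle_mid [ 0.5348 -0.0579  0.0687] reel_top [ 0.5511 -0.1091  0.1017]
[... 401 characters left out ...]
3 669 655 656 656 665 671 687
  690 686 686 684]
 [550 624 635 650 657 723 311 329 327 356 370 583 669 663 653 636 648 645
  681 673 665 657]
 [521 649 668 678 687 684 442 412 400 383 367 372 681 636 546 459 438 545
  649 644 636 623]
 [515 644 705 714 721 703 663 435 421 392 368 330 662 599 503 537 615 640
  618 606 593 579]
 [448 640 744 734 728 706 708 244 247 370 459 399 613 629 618 597 585 575
  567 550 535 520]
 [404 618 742 709 661 652 632 371 360 486 598 569 538 588 567 545 538 509
  505 488 447 421]
 [337 545 641 655 645 626 620 560 530 422 406 457 525 527 501 484 444 418
  402 380 284 220]
 [362 514 609 625 607 591 577 494 567 546 567 513 454 430 405 383 282 265
  254 244 199 166]]
```

Measured positions:

| Item | Position / angle |
|---|---|
| Grip | about (0.522, 0.182) |
| Block x-axis | -8° |
| Axle hole | about (0.530, -0.046), 12 mm out of the middle (allowed range ±14 mm) |
| Stand yaw | about 14.8° |

I now move over toward the clip.

Request:
{"op": "move_arm", "data": {"increments": [[0.084, -0.083, 0.012, 0, 0, 0, 1], [0.084, -0.083, 0.012, 0, 0, 0, 1], [0.084, -0.083, 0.012, 0, 0, 0, 1], [0.084, -0.083, 0.012, 0, 0, 0, 1], [0.084, -0.083, 0.012, 0, 0, 0, 1], [0.084, -0.083, 0.012, 0, 0, 0, 1], [0.084, -0.083, 0.012, 0, 0, 0, 1], [0.084, -0.083, 0.012, 0, 0, 0, 1], [0.084, -0.083, 0.012, 0, 0, 0, 1], [0.084, -0.083, 0.012, 0, 0, 0, 1], [0.084, -0.083, 0.012, 0, 0, 0, 1]], "newtons": 30}}

```text
time: 2.32
ee_pos: [0.3389, -0.1575, 0.1917]
ee_rot: [180.0, -0.0, 17.0]
contact_force: [0.3, -1.3, -0.2]
width: 0.0852
grasp_force: 0.0
```

Request:
{"op": "move_arm", "data": {"increments": [[0.084, -0.083, 0.012, 0, 0, 0, 1], [0.084, -0.083, 0.012, 0, 0, 0, 1], [0.084, -0.083, 0.012, 0, 0, 0, 1], [0.084, -0.083, 0.012, 0, 0, 0, 1], [0.084, -0.083, 0.012, 0, 0, 0, 1], [0.084, -0.083, 0.012, 0, 0, 0, 1], [0.084, -0.083, 0.012, 0, 0, 0, 1], [0.084, -0.083, 0.012, 0, 0, 0, 1], [0.084, -0.083, 0.012, 0, 0, 0, 1], [0.084, -0.083, 0.012, 0, 0, 0, 1], [0.084, -0.083, 0.012, 0, 0, 0, 1]]}}

```text
time: 3.23
ee_pos: [0.524, 0.1858, 0.1519]
ee_rot: [180.0, -0.0, 17.0]
contact_force: [0.9, -0.9, -0.2]
width: 0.0853
grasp_force: 0.0
```

Request:
{"op": "move_arm", "data": {"increments": [[0, 0, 0, 0, 0, -0.036, 1], [0, 0, 0, 0, 0, -0.036, 1], [0, 0, 0, 0, 0, -0.036, 1], [0, 0, 0, 0, 0, -0.036, 1], [0, 0, 0, 0, 0, -0.036, 1], [0, 0, 0, 0, 0, -0.036, 1], [0, 0, 0, 0, 0, -0.036, 1], [0, 0, 0, 0, 0, -0.036, 1], [0, 0, 0, 0, 0, -0.036, 1], [0, 0, 0, 0, 0, -0.036, 1], [0, 0, 0, 0, 0, 0, 1]]}}

```text
time: 4.15
ee_pos: [0.5235, 0.1839, 0.1521]
ee_rot: [-180.0, 0.0, 82.1]
contact_force: [-0.2, -0.0, -0.4]
width: 0.0855
grasp_force: 0.0
```

Request:
{"op": "move_arm", "data": {"increments": [[-0.007, -0.004, 0.04, 0, 0, 0, 1], [0, 0, 0.04, 0, 0, 0, 1], [0, 0, 0.04, 0, 0, 0, 1], [0, 0, 0.04, 0, 0, 0, 1], [0, 0, 0.04, 0, 0, 0, 1], [0, 0, 0.04, 0, 0, 0, 1], [0, 0, 0.04, 0, 0, 0, 1], [0, 0, 0.04, 0, 0, 0, 1], [0, 0, 0, 0, 0, 0, 1], [0, 0, 0, 0, 0, 0, 1]]}}

```text
time: 4.98
ee_pos: [0.5217, 0.182, 0.0559]
ee_rot: [-179.9, 0.0, 81.7]
contact_force: [0.1, -0.4, 0.4]
width: 0.0851
grasp_force: 0.0
```

Run:
```python
from h import *
a=optics.get_image("top"); b=optics.get_image("scene")
c=lambda im,x0,y0,w,h,s: cv2.resize(im["pixels"][y0:y0+h,x0:x0+w],None,fx=s,fy=s,interpolation=cv2.INTER_CUBIC)
cv2.imwrite("pics/pre.png",np.hstack([c(a,250,190,100,110,4),c(b,240,190,100,110,4)])[:,:,::-1])
for im,n in((a,"t"),(b,"s")): print(n,[(np.round(r["point"],1),round(r["confidence"],2)) for r in finder.pinpoint("grip_top",im)])
s=telemetry.sense();print(s["ee_pos"],proj(b,s["ee_pos"]),s["contact_force"])
```

```text
t []
s [(array([285.3, 236. ]), 0.6), (array([297.7, 346.1]), 0.56)]
[0.52247097 0.18212278 0.05684025] [290.68905674 253.19794131] [-0.07686466  0.24065322  0.62668817]
```

View pics/pre.png

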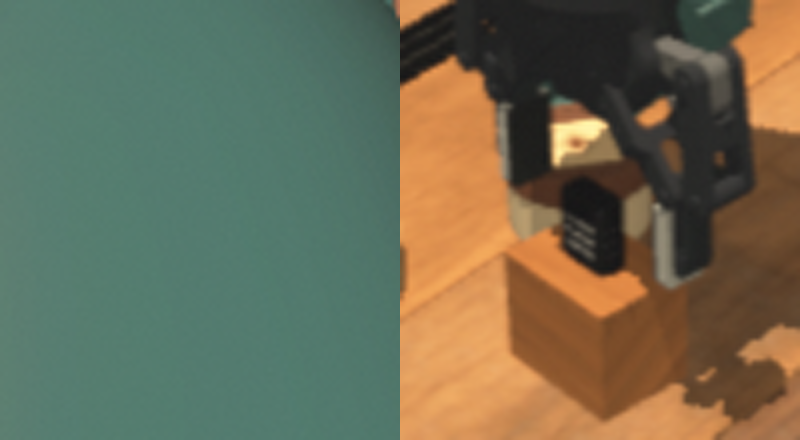

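The fingers straddle the grip (scene grip top at about (285,237)), with the tips clear of the block. Close.

Request:
{"op": "move_arm", "data": {"increments": [[0, 0, 0, 0, 0, 0, 0.1], [0, 0, 0, 0, 0, 0, 0.1], [0, 0, 0, 0, 0, 0, 0.1], [0, 0, 0, 0, 0, 0, 0.1], [0, 0, 0, 0, 0, 0, 0.1], [0, 0, 0, 0, 0, 0, 0.1], [0, 0, 0, 0, 0, 0, 0], [0, 0, 0, 0, 0, 0, 0], [0, 0, 0, 0, 0, 0, 0], [0, 0, 0, 0, 0, 0, 0]], "newtons": 60}}

```text
time: 6.02
ee_pos: [0.5221, 0.1821, 0.0563]
ee_rot: [180.0, -0.0, 81.8]
contact_force: [-1.3, 0.2, 6.5]
width: 0.0248
grasp_force: 58.9
```

Run:
```python
from h import *
b=optics.get_image("scene")
s=telemetry.sense();print(s)
for q in("grip_top","clip"): print([(np.round(r["point"],1),round(r["confidence"],2)) for r in finder.pinpoint(q,b)])
for y in(.180,.182,.184,.186): print(y,proj(b,(.522,y,.086)))
```

```text
{'time': 6.0667, 'joint_positions': array([ 1.07801640e+01,  2.41329227e+01, -1.77648776e+01,  4.80806273e+01,
       -1.49006049e-03,  1.08971649e+02]), 'dq': array([-0.01399259, -0.03566856, -0.1477142 ,  0.17787145,  0.0905845 ,
       -0.0300371 ]), 'tau': array([-1.32157808e-02, -6.91570473e+01,  3.13767600e+01, -5.09238001e-01,
        2.09269440e-02, -1.10310757e-03]), 'ee_pos': array([0.52210922, 0.18206154, 0.05632734]), 'ee_rot': array([ 1.79979115e+02, -5.60406704e-03,  8.18085158e+01]), 'contact_force': array([-1.63794208, -0.05504651,  5.34134878]), 'ft_torque': array([-0.02605582,  0.2808951 ,  0.03804868]), 'grasp_force': 58.86272192001343, 'width': 0.025161617047305154}
[(array([300. , 347.6]), 0.95), (array([287.4, 239.6]), 0.68)]
[(array([321.2, 327.5]), 0.62), (array([292. , 255.3]), 0.44)]
0.18 [291.28497657 237.45542886]
0.182 [290.43539634 238.0246578 ]
0.184 [289.58350361 238.59543615]
0.186 [288.72928893 239.16777023]
```

Request:
{"op": "move_arm", "data": {"increments": [[0, 0, -0.01, 0, 0, 0, 0], [0, 0, -0.02, 0, 0, 0, 0], [0, 0, -0.026, 0, 0, 0, 0], [0, 0, -0.03, 0, 0, 0, 0], [0, 0, -0.03, 0, 0, 0, 0], [0, 0, -0.03, 0, 0, 0, 0], [0, 0, -0.03, 0, 0, 0, 0], [0, 0, -0.03, 0, 0, 0, 0], [0, 0, -0.03, 0, 0, 0, 0], [0, 0, -0.03, 0, 0, 0, 0], [0, 0, -0.02, 0, 0, 0, 0], [0, 0, 0, 0, 0, 0, 0]]}}

```text
time: 7.17
ee_pos: [0.5226, 0.1821, 0.1433]
ee_rot: [179.9, -0.0, 81.8]
contact_force: [0.1, -0.6, -1.2]
width: 0.0251
grasp_force: 59.2
```

Run:
```python
from h import *
b=optics.get_image("scene")
s=telemetry.sense();print(s["ee_pos"],s["ee_rot"],s["contact_force"],s["width"])
for q in("grip_top","clip","leg_tip","bow_crest"): print([(np.round(r["point"],1),round(r["confidence"],2)) for r in finder.pinpoint(q,b)])
p=s["ee_pos"]
for z in (.0297,-.0043,-.0493):print(proj(b,p+[0,0,z]))
save(b,"lift.png",(230,170,350,290),5)
```

```text
[0.52231664 0.18208446 0.14242612] [ 1.79947264e+02 -1.73703643e-02  8.18051234e+01] [-0.63237176 -0.67922601 -0.94259041] 0.025030586530553105
[(array([297.4, 347.4]), 0.8)]
[(array([288.6, 205.6]), 0.89), (array([322.3, 328.6]), 0.68)]
[(array([352.1, 309.5]), 0.9), (array([288.6, 232.6]), 0.83)]
[(array([338.7, 318.7]), 0.62), (array([284.3, 216.8]), 0.58)]
[288.56058769 189.77917677]
[289.24654065 209.39836737]
[290.11270037 234.17171693]
```

View pics/lift.png

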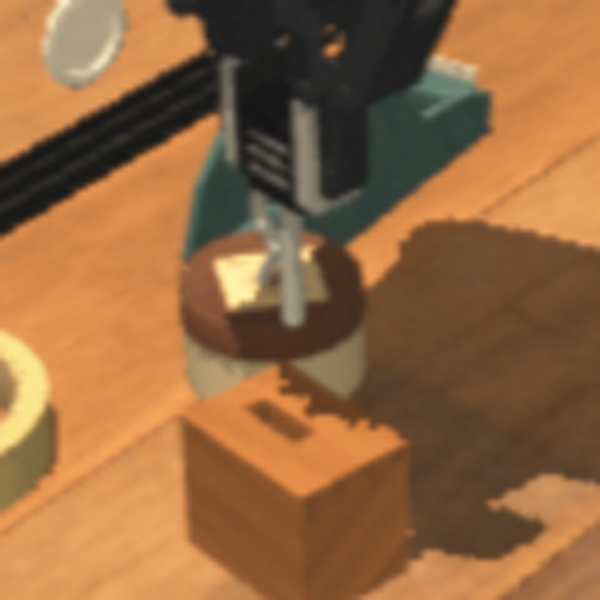

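The clip is held upright, leg tip at about (288,234), bow on the far (+x) side. Carry it to above the hole and turn it 23° square to the axle.

Request:
{"op": "move_arm", "data": {"increments": [[-0.075, 0.0136, 0, 0, 0, 0, 0], [-0.075, 0.0136, 0, 0, 0, 0, 0], [-0.075, 0.0136, 0, 0, 0, 0, 0], [-0.075, 0.0136, 0, 0, 0, 0, 0], [-0.075, 0.0136, 0, 0, 0, 0, 0], [-0.075, 0.0136, 0, 0, 0, 0, 0], [-0.075, 0.0136, 0, 0, 0, 0, 0], [-0.075, 0.0136, 0, 0, 0, 0, 0], [-0.075, 0.0136, 0, 0, 0, 0, 0], [-0.075, 0.0136, 0, 0, 0, 0, 0], [0, 0, 0, 0, 0, 0, 0]]}}

```text
time: 8.33
ee_pos: [0.5304, -0.0496, 0.1414]
ee_rot: [-180.0, 0.0, 81.7]
contact_force: [0.2, 0.1, -1.4]
width: 0.0251
grasp_force: 59.2
```

Request:
{"op": "move_arm", "data": {"increments": [[0, 0, 0, 0, 0, -0.032, 0], [0, 0, 0, 0, 0, -0.032, 0], [0, 0, 0, 0, 0, -0.032, 0], [0, 0, 0, 0, 0, -0.032, 0], [0, 0, 0.02, 0, 0, 0, 0], [0, 0, 0.02, 0, 0, 0, 0], [0, 0, 0, 0, 0, 0, 0], [0, 0, 0, 0, 0, 0, 0]]}}

```text
time: 9.0
ee_pos: [0.5299, -0.0463, 0.1292]
ee_rot: [-179.9, -0.0, 104.7]
contact_force: [-0.2, -0.4, -1.4]
width: 0.025
grasp_force: 59.2
```

Run:
```python
from h import *
b=optics.get_image("scene");a=optics.get_image("top")
s=telemetry.sense();print(s["ee_pos"],s["ee_rot"],s["contact_force"],s["width"])
for q in("clip","leg_tip","axle_mid"): print([(np.round(r["point"],1),round(r["confidence"],2)) for r in finder.pinpoint(q,b)])
p=s["ee_pos"]
for z in (-.0043,-.0493):print(proj(b,p+[0,0,z]))
print("hole",proj(b,(.5309,-.0471,.072)))
c=lambda im,x0,y0,w,h,s: cv2.resize(im["pixels"][y0:y0+h,x0:x0+w],None,fx=s,fy=s,interpolation=cv2.INTER_CUBIC)
cv2.imwrite("pics/hover.png",np.hstack([c(b,335,140,66,66,8),c(a,395,195,60,66,4).repeat(2,0)])[:,:,::-1])
```

```text
[ 0.53026817 -0.04641095  0.12978375] [-1.79987512e+02 -8.22175331e-03  1.04770100e+02] [ 0.07214741 -0.75556389 -1.71014268] 0.02484465130476176
[(array([319.1, 330.5]), 0.73), (array([286.4, 242.4]), 0.6)]
[(array([349.6, 308.7]), 0.96), (array([373.3, 183.3]), 0.62)]
[(array([369.7, 189.3]), 0.63)]
[371.7215592  160.63569709]
[370.61449671 182.94529793]
hole [370.34374168 186.78360083]
```

View pics/hover.png

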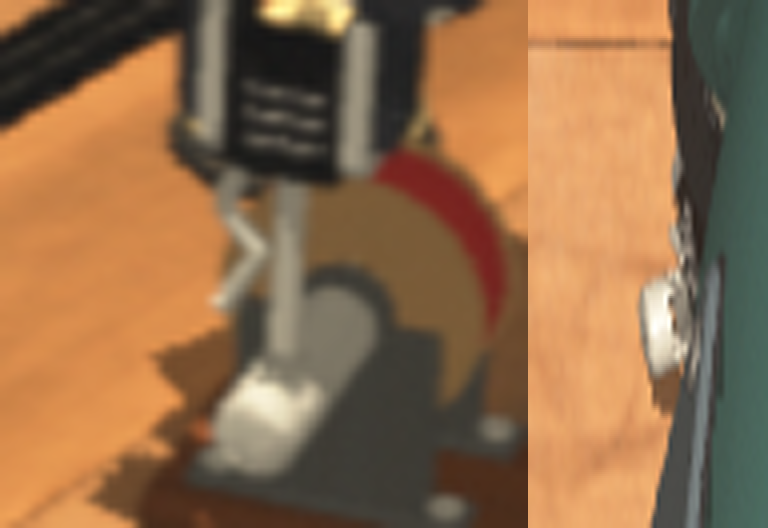

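The hover picture shows the leg tip at about (370,184), just above the axle at the hole region. Lower it and feel for the hole.

Request:
{"op": "move_arm", "data": {"increments": [[-0.0015, 0.0015, 0.01, 0, 0, 0, 0], [0, 0, 0.008, 0, 0, 0, 0], [0, 0, 0.005, 0, 0, 0, 0], [0, 0, 0, 0, 0, 0, 0]]}}

```text
time: 9.58
ee_pos: [0.5306, -0.0467, 0.1225]
ee_rot: [-180.0, -0.0, 104.8]
contact_force: [0.0, -0.2, -1.1]
width: 0.0246
grasp_force: 59.2
```

Request:
{"op": "move_arm", "data": {"increments": [[0, 0, 0.004, 0, 0, 0, 0], [0, 0, 0.003, 0, 0, 0, 0], [0, 0, 0, 0, 0, 0, 0]]}}

```text
time: 9.83
ee_pos: [0.5308, -0.0468, 0.1207]
ee_rot: [-180.0, -0.0, 104.8]
contact_force: [-0.4, 0.3, -1.1]
width: 0.0249
grasp_force: 59.2
```

Request:
{"op": "move_arm", "data": {"increments": [[0, 0, 0.003, 0, 0, 0, 0], [0, 0, 0.003, 0, 0, 0, 0], [0, 0, 0, 0, 0, 0, 0]]}}

```text
time: 10.08
ee_pos: [0.5309, -0.0469, 0.119]
ee_rot: [-180.0, 0.0, 104.8]
contact_force: [0.6, -0.2, -0.5]
width: 0.0248
grasp_force: 59.3
```

Request:
{"op": "move_arm", "data": {"increments": [[0, 0, 0.003, 0, 0, 0, 0], [0, 0, 0.003, 0, 0, 0, 0], [0, 0, 0, 0, 0, 0, 0]]}}

```text
time: 10.33
ee_pos: [0.5313, -0.047, 0.1173]
ee_rot: [180.0, 0.0, 104.8]
contact_force: [3.1, -2.4, -2.4]
width: 0.0249
grasp_force: 59.1
```

Request:
{"op": "move_arm", "data": {"increments": [[0, 0, 0.003, 0, 0, 0, 0], [0, 0, 0.003, 0, 0, 0, 0], [0, 0, 0, 0, 0, 0, 0]]}}

```text
time: 10.58
ee_pos: [0.5315, -0.047, 0.1155]
ee_rot: [179.9, 0.0, 104.8]
contact_force: [5.4, -2.4, -2.3]
width: 0.0248
grasp_force: 59.1
```

The tip is inside the hole, with light side force from the wall. I ease sideways along that force while going down.

Request:
{"op": "move_arm", "data": {"increments": [[-0.0012, 0.0018, 0, 0, 0, 0, 0], [0, 0, 0.003, 0, 0, 0, 0], [0, 0, 0.003, 0, 0, 0, 0], [0, 0, 0, 0, 0, 0, 0]]}}

```text
time: 10.92
ee_pos: [0.5317, -0.0471, 0.1136]
ee_rot: [180.0, 0.0, 104.8]
contact_force: [5.4, -2.4, -2.9]
width: 0.0251
grasp_force: 59.1
```

Request:
{"op": "move_arm", "data": {"increments": [[0, 0, 0.004, 0, 0, 0, 0], [0, 0, 0.004, 0, 0, 0, 0], [0, 0, 0, 0, 0, 0, 0]]}}

```text
time: 11.17
ee_pos: [0.5317, -0.0471, 0.1111]
ee_rot: [180.0, 0.0, 104.8]
contact_force: [5.6, -1.9, -2.6]
width: 0.025
grasp_force: 59.1
```

Request:
{"op": "move_arm", "data": {"increments": [[-0.0015, 0.003, 0, 0, 0, 0, 0], [0, 0, 0, 0, 0, 0, 0], [0, 0, 0, 0, 0, 0, 0]]}}

```text
time: 11.42
ee_pos: [0.5321, -0.0471, 0.1111]
ee_rot: [-180.0, -0.0, 104.8]
contact_force: [3.0, -2.1, -1.8]
width: 0.0251
grasp_force: 59.4
```

Request:
{"op": "move_arm", "data": {"increments": [[0, 0, 0.004, 0, 0, 0, 0], [0, 0, 0.004, 0, 0, 0, 0], [0, 0, 0.004, 0, 0, 0, 0], [0, 0, 0, 0, 0, 0, 0]]}}

```text
time: 11.75
ee_pos: [0.5322, -0.0472, 0.1073]
ee_rot: [-180.0, -0.0, 104.8]
contact_force: [1.0, -1.8, -0.6]
width: 0.025
grasp_force: 59.5
```

Request:
{"op": "move_arm", "data": {"increments": [[-0.0005, 0.001, 0.004, 0, 0, 0, 0], [0, 0, 0.004, 0, 0, 0, 0], [0, 0, 0.004, 0, 0, 0, 0], [0, 0, 0.004, 0, 0, 0, 0], [0, 0, 0.004, 0, 0, 0, 0], [0, 0, 0, 0, 0, 0, 0]]}}

```text
time: 12.25
ee_pos: [0.5326, -0.0472, 0.1014]
ee_rot: [-180.0, -0.0, 104.8]
contact_force: [0.5, -1.0, -1.3]
width: 0.0246
grasp_force: 59.5
```

Request:
{"op": "move_arm", "data": {"increments": [[0, 0, 0.004, 0, 0, 0, 0], [0, 0, 0.004, 0, 0, 0, 0], [0, 0, 0.004, 0, 0, 0, 0], [0, 0, 0, 0, 0, 0, 0]]}}

```text
time: 12.58
ee_pos: [0.5329, -0.0472, 0.0979]
ee_rot: [180.0, -0.0, 104.8]
contact_force: [1.6, -0.0, 0.0]
width: 0.0248
grasp_force: 59.5
```

Request:
{"op": "move_arm", "data": {"increments": [[0, 0, 0.005, 0, 0, 0, 0], [0, 0, 0.005, 0, 0, 0, 0], [0, 0, 0.005, 0, 0, 0, 0], [0, 0, 0, 0, 0, 0, 0]]}}

```text
time: 12.92
ee_pos: [0.5332, -0.0473, 0.0935]
ee_rot: [180.0, 0.0, 104.8]
contact_force: [3.9, 1.4, -0.3]
width: 0.025
grasp_force: 59.7
```

Request:
{"op": "move_arm", "data": {"increments": [[0, 0, 0.005, 0, 0, 0, 0], [0, 0, 0.005, 0, 0, 0, 0], [0, 0, 0.005, 0, 0, 0, 0], [0, 0, 0, 0, 0, 0, 0]]}}

```text
time: 13.25
ee_pos: [0.5331, -0.0472, 0.0888]
ee_rot: [180.0, -0.0, 104.8]
contact_force: [6.3, 1.9, -2.1]
width: 0.025
grasp_force: 59.5
```

Request:
{"op": "move_arm", "data": {"increments": [[0, 0.0015, 0.005, 0, 0, 0, 0], [0, 0, 0.005, 0, 0, 0, 0], [0, 0, 0.005, 0, 0, 0, 0], [0, 0, 0, 0, 0, 0, 0]]}}

```text
time: 13.58
ee_pos: [0.5331, -0.0471, 0.084]
ee_rot: [-180.0, -0.0, 104.8]
contact_force: [5.2, 0.6, -4.9]
width: 0.0255
grasp_force: 59.3
```

Request:
{"op": "move_arm", "data": {"increments": [[0, 0, 0.005, 0, 0, 0, 0], [0, 0, 0.005, 0, 0, 0, 0], [0, 0, 0, 0, 0, 0, 0]]}}

```text
time: 13.83
ee_pos: [0.5328, -0.0472, 0.081]
ee_rot: [-179.9, -0.0, 104.8]
contact_force: [4.9, -0.1, -4.8]
width: 0.025
grasp_force: 59.1
```

Request:
{"op": "move_arm", "data": {"increments": [[0, 0, 0.005, 0, 0, 0, 0], [0, 0, 0.004, 0, 0, 0, 0], [0, 0, 0, 0, 0, 0, 0]]}}

```text
time: 14.08
ee_pos: [0.5327, -0.0472, 0.0785]
ee_rot: [-179.9, -0.0, 104.8]
contact_force: [2.7, -1.0, -4.3]
width: 0.0251
grasp_force: 59.2
```

Request:
{"op": "move_arm", "data": {"increments": [[0, 0, 0.003, 0, 0, 0, 0], [0, 0, 0.002, 0, 0, 0, 0], [0, 0, 0, 0, 0, 0, 0]]}}

```text
time: 14.33
ee_pos: [0.5329, -0.0472, 0.0772]
ee_rot: [-180.0, -0.0, 104.8]
contact_force: [1.1, -0.2, -2.1]
width: 0.025
grasp_force: 59.5
```

Request:
{"op": "move_arm", "data": {"increments": [[0, 0, 0.003, 0, 0, 0, 0], [0, 0, 0, 0, 0, 0, 0]]}}

```text
time: 14.5
ee_pos: [0.533, -0.0472, 0.0763]
ee_rot: [-180.0, -0.0, 104.8]
contact_force: [-0.2, -0.1, -0.7]
width: 0.0251
grasp_force: 59.6
```

Request:
{"op": "move_arm", "data": {"increments": [[0, 0, 0.002, 0, 0, 0, 0], [0, 0, 0, 0, 0, 0, 0]]}}

```text
time: 14.67
ee_pos: [0.5331, -0.0472, 0.0761]
ee_rot: [-180.0, 0.0, 104.8]
contact_force: [-0.7, -0.5, 3.5]
width: 0.0251
grasp_force: 60.4
```

Request:
{"op": "move_arm", "data": {"increments": [[0, 0, 0.002, 0, 0, 0, 0], [0, 0, 0, 0, 0, 0, 0]]}}

```text
time: 14.83
ee_pos: [0.5332, -0.0472, 0.0758]
ee_rot: [180.0, 0.0, 104.8]
contact_force: [-3.2, 0.1, 11.1]
width: 0.0247
grasp_force: 61.4
```

Run:
```python
from h import *
b=optics.get_image("scene"); save(b,"seat.png",(335,140,411,206),8)
s=telemetry.sense(); print(s["ee_pos"],s["contact_force"])
```

```text
[ 0.53318694 -0.04719238  0.07588417] [-3.72574531  0.25589702  9.66499782]
```

View pics/seat.png

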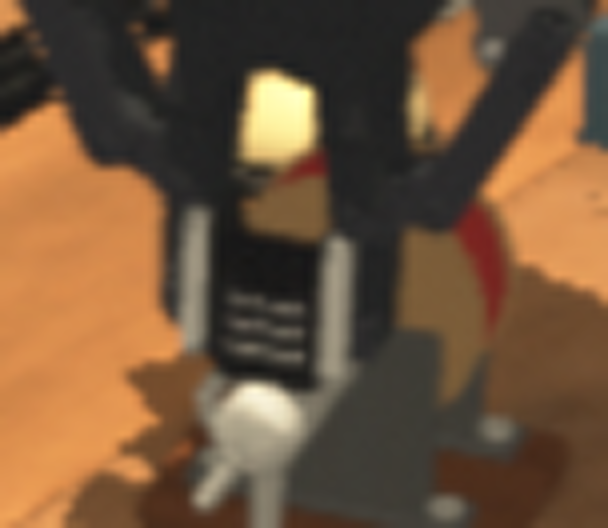

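The seat picture shows the grip resting on the axle at about (367,180). The leg end and bow show below the axle at (368,201) and (361,201), so it is seated. Let go and withdraw straight up.

Request:
{"op": "move_arm", "data": {"increments": [[0, 0, -0.001, 0, 0, 0, 0.5], [0, 0, 0, 0, 0, 0, 0.8], [0, 0, 0, 0, 0, 0, 0.8], [0, 0, 0, 0, 0, 0, 0.8], [0, 0, 0, 0, 0, 0, 0.8], [0, 0, 0, 0, 0, 0, 0.8], [0, 0, 0, 0, 0, 0, 0.8], [0, 0, 0, 0, 0, 0, 0.8]]}}

```text
time: 15.55
ee_pos: [0.5332, -0.0472, 0.0755]
ee_rot: [-180.0, -0.0, 104.8]
contact_force: [0.3, -0.8, -0.1]
width: 0.0686
grasp_force: 0.0
```

Request:
{"op": "move_arm", "data": {"increments": [[0, 0, -0.02, 0, 0, 0, 0.8], [0, 0, -0.04, 0, 0, 0, 0.8], [0, 0, -0.06, 0, 0, 0, 0.8], [0, 0, -0.06, 0, 0, 0, 0.8], [0, 0, -0.06, 0, 0, 0, 0.8], [0, 0, -0.06, 0, 0, 0, 0.8], [0, 0, -0.06, 0, 0, 0, 0.8], [0, 0, -0.06, 0, 0, 0, 0.8], [0, 0, 0, 0, 0, 0, 0.8], [0, 0, 0, 0, 0, 0, 0.8]]}}

```text
time: 16.38
ee_pos: [0.5336, -0.0472, 0.2025]
ee_rot: [179.9, 0.0, 104.8]
contact_force: [-0.1, 0.6, -0.7]
width: 0.0685
grasp_force: 0.0
```

Run:
```python
from h import *
b=optics.get_image("scene"); save(b,"end.png",(255,130,415,290),3.7)
s=telemetry.sense(); print(s["ee_pos"],s["contact_force"],s["width"])
```

```text
[ 0.53319217 -0.04715968  0.20164298] [ 0.20084453  0.17329819 -0.62496067] 0.06848002057922181
```

View pics/end.png

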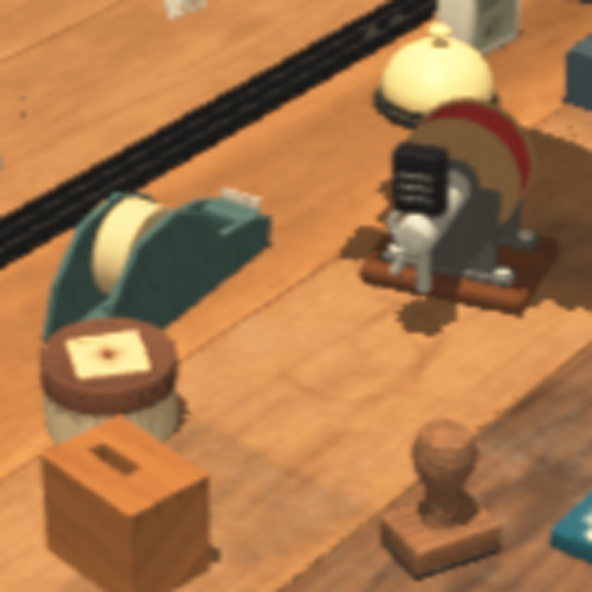

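The final picture shows the clip seated on the axle at about (368,178), leg and bow below it, the block empty, and the tin and stamp undisturbed. The gripper is well clear, so I hand the job in.

```bash
python3 -c "
from station import job
print(job.close_job())"
```

```text
the job is handed in; nothing more can be done
None
```

The small R-clip is fully seated through the axle's cross hole, with its bow sprung over the axle. It has been let go, the job was handed in at about 16 s, and the stamp and tin show undisturbed in the last picture; the gift box was not in it, but the arm never went near it.

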